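# Set sprung forceps to the gap gauge and hold

## Robot

A 6-joint arm with a two-finger parallel gripper is mounted at the origin on a cart in front of the work surface, level with it; the furniture and walls round the work are solid. World frame = base frame: x ahead of the robot, y to its left, z up, the work surface at z = 0. Lengths are in mm, angles in rad, forces in N, time in s.
With the tool pointing down it reaches from about 350 to 875 mm from the base axis. Payload 4.2 kg.
Tool frame: the origin (TCP) lies midway between the tips of the shut fingers; the grasp point (between the pads) lies 19 mm behind it (arm.grip_depth is the distance from the TCP to the grasp point, in mm); z points along the fingers, x is the direction in which the jaws open and shut, and the axes are right-handed (so a half turn about z gives the same grasp; the last joint's range is limited). The gripper opens to 85 mm and grips with 20 to 120 N. Pads are 22 mm wide; open, the fingers measure 114 mm over their backs; the gripper's body (76 mm by 85 mm) begins 54 mm behind the grasp point. The pads swing forward as they close: fully open they stand 13 mm farther back than shut.
Start: joints at [-0.926, 0.385, 0.008, 0, -1.194, -0.259], TCP at [235.201, -579.033, 231.312] pointing down, gripper open.
Joint ranges: [-3.14, 3.14], [-1.21, 2.06], [-1.07, 1.41], [-3.16, 2.05], [-2.99, -0.16], [-3.1, 3.1]. Speed limits (rad/s): [2.79, 2.79, 3.14, 3.14, 3.14, 3.14].

## Interface

Orientations are given as a unit quaternion [x, y, z, w].
In Python, from bench import arm, eyes, find_in, silhouettes gives the robot as it stands. The module is installed in compiled form; this text tells all that it offers.
- The arm moves only by the tool play_rows, never from a script. Its arguments are lists of equal length, an entry for each row: "offset": the shift along the world's x, y, z in mm, a list of three; "turn": the turn about the world's z in rad. In form: {"offset": [[x, y, z], ...], "turn": [turn, ...]}. A call has 1 to 12 rows; each row shifts and turns the pose as measured when the row begins; what a row does not reach is not made up. A row lasts 1/10 s, in which the tool goes at most 50 mm and 8.59 degrees, less where a joint would pass 70% of its speed; a pose out of reach is approached as far as the arm can. A call is refused whole if a number of a shift passes 50 or a number of a turn 0.15, either way. A call with a gripper value outside its range is refused whole. "grip" is the gripper's target within -1 to 1 (fully open at 1, half-way at 0, shut at -1), set as the call begins (left out, the last holds). The fingers move at their own pace and stop on an object; the grip force is fixed at half the most. Time passes only in rows, so rows that do not move let the fingers close. It gives the time, the measured TCP pose, the force and the opening at its end, in the units of the state.
- arm.read_state(): the state, without advancing time (a new reading comes with each control period).
- eyes.get_image(name): name is "scene" or "top" or "wrist"; returns (picture, depth): 400x640x3 uint8, red, green, blue; 400x640 float32, mm along the optical axis (not along the pixel's ray), 0 where there is no reading.
- eyes.camera_params(name): a dict with "camera_matrix" (3x3 intrinsics, pixels), "camera_from_world" (4x4, takes a point from world to camera coordinates). Camera axes: x right, y down, z forward; pixel columns grow to the right and rows downward; lengths in mm; the calibration is good to about 2 mm. The wrist camera is an equidistant fisheye: a pixel r from the principal point sees the ray r / f radians off the axis. A picture is of the moment at which its call begins: read the wrist's pose just before it. camera_params takes no time and is no camera call; for the wrist camera it gives the pose at the moment of the call.
- arm.job_done(): hands the job in, once; it reports no verdict.
Trained networks look in the newest picture that a camera, given by its name, has taken for a name from the list of things; names that differ only in an ending like _2 or _b are one class to them, and where a whole thing is asked for, a point or a joint stands for the part that bears it (a point fixed in the world has none). Each returns a list of dicts, best first, with "score" (0 to 1); they miss things now and then, are a little off and sometimes report something else, mostly with a low value. They report only what shows in the picture. A call takes as long as a camera call. They do not tell look-alikes from the thing itself.
- find_in(camera, query): "bbox" ([centre column, centre row, width, height] in pixels, round what is visible of it).
- silhouettes(camera, query): "mask" (400x640 bool, what is visible of it) and "bbox" ([centre column, centre row, width, height] in pixels, round what is visible of it).
The state is a dict: "clock": time; "joints": joint angles; "joint_vel": joint speeds; "joint_efforts": joint torques, N m; "position": TCP position; "ee_rot": TCP orientation; "contact_force": force on the tool from outside, world axes, zero at the start; "wrist_torque": the same for the moment, N m; "gripper_width": finger opening in mm.
Only numpy, scipy, OpenCV 4.12 (cv2) and the standard library are available. Lean on these libraries where they do the work, as an engineer would, in place of code of your own. Each camera call takes 0.05 s, during which the arm holds its last target. There are 200 camera calls.

## Task

Check the sprung specimen forceps on the gap gauge: pick them up out of the cradle by their green finger grips, keep them level, and turn them so that they point in over the gauge along its two black lines. Squeeze them until the tip gap equals the 14 mm spacing of the two red dots, with each tip just above its own dot (within a centimetre of the white plate, not touching it). Finish while still holding them there with the gap steady; do not put them down or let go, and leave the slide box, tape roll, notebook and loose sample tube where they are.

Things in the scene. Friction and masses are not known exactly. Their poses are not given: they have to be found in the camera images.
- forceps_grip (a point): Point midway between the forceps' two green finger grips, half-way up them; 41 mm above the worktop at the start. x = toward the tips, y = left, z = up. The grips are upright cylinders, 14 mm in diameter, 18 mm tall, to be pinched along y: 52 mm over their outsides at rest, about 34.5 mm with the tips 14 mm apart. The tips lie 75 mm ahead of this point and 17 mm below it, the hinges 105 mm behind.
- tip_l (a point): End of the left tip (+y side, a 4 mm thick steel point) of the forceps. At rest the tips are 44 mm apart centre to centre; squeezing the green grips 1 mm closer brings the tips about 1.7 mm closer.
- tip_r (a point): End of the right tip (-y side) of the forceps; mirror image of the left.
- leg_l (a joint): Angle by which the left leg is squeezed inward about its upright hinge: 0 = sprung open at rest, about 0.083 = tips 14 mm apart, 0.105 = stop, tips all but shut. At the green grip the spring resists with about 3.5 N at rest, 8 N at 14 mm gap, 9.5 N at the stop; the leg opens again when released.
- leg_r (a joint): The same for the right leg.
- gauge_mid (a point): Point on the gauge's white top (40 mm above the worktop), midway between the two red dots. x = the way the forceps must point: from the plate's front edge (23 mm behind this point) along the two black lines to the dots, toward the blue ridge (6 mm high, 28 mm ahead); y = left, z = up. It faces forward or forward-left as seen from the robot.
- dot_l (a point): Left red dot, 6 mm in diameter, on the white plate; the left tip belongs above it. The dots are 14 mm apart.
- dot_r (a point): Right red dot; the right tip belongs above it.
- cradle: Blue cradle, fixed to the worktop. Origin on the worktop below the green grips; x = the way the forceps point. It carries them at 36 mm height on a rear block (93 to 115 mm behind the origin) and a cross bar (43 mm ahead, 71 mm wide), both with side lips 42 mm high. Round the grips it is free above its base plate, 6 mm thick and 50 mm wide. The forceps lift straight up.
- forceps: Loose sprung forceps, about 0.1 kg, 200 mm long: a black spring block at the rear, two steel legs that splay forward, green finger grips, thin down-bent tips; centre of mass within 25 mm of the grips' midpoint. Origin 5 mm below forceps_grip, same axes.
- gauge: Gap gauge, fixed to the worktop: white plate 56 mm (x) by 60 mm (y) on an aluminium pedestal with a grey foot 70 x 80 mm. Origin on the worktop below gauge_mid, same axes.
- slide_case: Bystander: dark green slide box, 86x165x34 mm, left of the gauge; origin at its underside.
- tape_roll: Bystander: roll of tan tape, 94x92x48 mm, far left; origin at its underside.
- notebook: Bystander: black notebook, 148x110x16 mm, front left; origin at its underside.
- red_tube: Bystander: red-capped sample tube lying on the worktop, 86x41x15 mm, front right; origin at its underside.
There are look-alikes about, which are no part of the job. There is more than one size of the forceps; the one meant has the size given above.

How it is judged (in metres and radians):
On the way, in this order (a step that is already met when the one before it is completed fails the run):
1. the forceps are held in the fingers, lifted clear of the cradle (contact force between the fingers and forceps above 2 N and contact force between forceps and cradle below 0.05 N and height (world z) of forceps_grip above 0.052 m), for 0.2 s.
2. the held forceps point along the gauge's lines with the middle of the grips behind the gauge and the tips above the plate (contact force between the fingers and forceps above 2 N and contact force between forceps and cradle below 0.05 N and angle between the x axis of forceps and the x axis of gauge, either way round below 0.2 rad and horizontal distance between tip_l and dot_l below 0.03 m and horizontal distance between tip_r and dot_r below 0.03 m and x of forceps_grip in the frame of gauge below -0.04 m), for 0.1 s.
At the end, for the whole second after the job is handed in: Forceps held in the fingers (over 2 N), touching neither cradle nor gauge, level within 0.2 rad, along the gauge lines within 0.15 rad; tips 14 mm apart +-3 mm, each within 5 mm of its dot seen from above and 0.5 to 15 mm above the plate; forceps and legs still (contact force between the fingers and forceps above 2 N and contact force between forceps and cradle below 0.05 N and horizontal distance between tip_l and dot_l below 0.005 m and horizontal distance between tip_r and dot_r below 0.005 m and distance between tip_l and tip_r between 0.011 and 0.017 m and height (world z) of tip_l between 0.0405 and 0.055 m and height (world z) of tip_r between 0.0405 and 0.055 m and x of forceps_grip in the frame of gauge below -0.05 m and angle between the x axis of forceps and the x axis of gauge, either way round below 0.15 rad and angle between forceps's own z axis and vertical below 0.2 rad and contact force between forceps and gauge below 0.05 N and linear speed of forceps below 0.02 m/s and velocity of joint leg_l between -0.05 and 0.05 rad/s and velocity of joint leg_r between -0.05 and 0.05 rad/s); the arm keeps its last pose, push and grip.
It fails at once if the forceps are pressed hard on the gauge (contact force between forceps and gauge above 10 N).
It fails at once if the robot knocks the gauge hard (contact force between the arm and gauge above 15 N).
It fails at once if a bystander is displaced by more than 20 mm (distance of any of slide_case, tape_roll, notebook, red_tube from where it was at the start of the episode above 0.02 m).
It also fails if it takes over 40 s, if anything falls off the work surface, if the arm or the gripper's body presses on something with over 40 N, if the wrist force passes 120 N, or if a joint passes its speed limit or range.

## Working session

There is one attempt and no reset: what is moved stays moved. The work goes in short steps, Python scripts to look and compute and a tool call to move; the robot and the scene stay as the last step left them, time stands still between calls to the robot, and variables do not carry over. Pictures are saved under pics/ and viewed, on a budget of 10 in all, crops included, one or two more only if the job needs it, and the job is handed in when it is done.

Besides the shell and the picture viewer there is one more tool, called after "Emit:" by a JSON object that holds its "name" and its "arguments". play_rows: Moves the arm, as the interface text tells. Its arguments: {"type":"object","properties":{"offset":{"type":"array","items":{"type":"array","items":{"type":"number"}}},"turn":{"type":"array","items":{"type":"number"}},"grip":{"type":"number"}},"required":["offset","turn"]}

```bash
mkdir -p pics; python3 - <<'E'
from bench import arm, eyes, find_in, silhouettes
import cv2
s=arm.read_state(); print(s)
for c in ("scene","top"):
    im,d=eyes.get_image(c); cv2.imwrite(f"pics/{c}0.png",im[:,:,::-1])
    p=eyes.camera_params(c); print(c,p["camera_matrix"].tolist(),p["camera_from_world"].round(3).tolist())
    for q in ("forceps","gauge","cradle","slide_case","notebook","red_tube"):
        print(q,[(round(r["score"],2),[round(float(v)) for v in r["bbox"]]) for r in find_in(c,q)][:4])
E
```

```text
{'clock': 0.0, 'joints': array([-9.26355579e-01,  3.85562409e-01,  6.60918226e-03, -4.87810206e-04,
       -1.19401089e+00, -2.58580342e-01]), 'joint_vel': array([-1.36708193e-03,  1.19984497e-04, -3.58659597e-05,  2.15539558e-03,
        9.20963782e-04, -1.48043146e-03]), 'joint_efforts': array([-9.01140593e-04, -3.92291451e+01,  1.88399041e+01,  4.18629661e+00,
       -4.60869516e-03,  2.26988595e-05]), 'position': array([ 235.00046182, -578.49672419,  230.21320734]), 'ee_rot': array([ 5.58484360e-01,  8.29514312e-01,  5.69391166e-04, -9.49743691e-04]), 'contact_force': array([-0.3049124 , -0.31594863, -0.69518761]), 'wrist_torque': array([0.01558255, 0.03723949, 0.00305106]), 'gripper_width': 85.494596112601}
scene [[465.6210318762829, 0.0, 315.8770180441312], [0.0, 465.6210318762829, 195.3594510811696], [0.0, 0.0, 1.0]] [[0.637, -0.771, -0.022, -239.645], [-0.406, -0.311, -0.859, 255.264], [0.656, 0.556, -0.511, 1148.353], [0.0, 0.0, 0.0, 1.0]]
forceps [(0.84, [372, 222, 49, 32]), (0.6, [412, 254, 31, 20]), (0.24, [295, 182, 22, 18])]
gauge []
cradle [(0.71, [374, 231, 55, 43])]
slide_case [(0.7, [270, 169, 32, 25])]
notebook [(0.49, [251, 186, 11, 11])]
red_tube [(0.62, [448, 290, 19, 22])]
top [[372.0429332384057, 0.0, 322.2340148445959], [0.0, 372.0429332384057, 198.4964817153991], [0.0, 0.0, 1.0]] [[0.017, -1.0, 0.016, 44.202], [-0.987, -0.019, -0.157, 490.796], [0.157, -0.014, -0.988, 1235.056], [0.0, 0.0, 0.0, 1.0]]
forceps [(0.64, [382, 216, 17, 37]), (0.59, [420, 212, 10, 24])]
gauge [(0.92, [275, 189, 25, 23])]
cradle [(0.77, [379, 207, 20, 51]), (0.38, [275, 190, 30, 28])]
slide_case [(0.86, [228, 187, 50, 36]), (0.27, [375, 201, 0, 0])]
notebook [(0.76, [232, 230, 34, 46]), (0.75, [275, 191, 28, 25])]
red_tube [(0.45, [459, 234, 4, 26])]
```

```bash
python3 - <<'E'
import cv2
a=cv2.imread("pics/top0.png")[130:270,200:480]; cv2.imwrite("pics/t0c.png",cv2.resize(a,(800,400),interpolation=cv2.INTER_CUBIC))
b=cv2.imread("pics/scene0.png")[130:330,220:500]; cv2.imwrite("pics/s0c.png",cv2.resize(b,(800,571),interpolation=cv2.INTER_CUBIC))
E
```

```text
(no output)
```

View pics/t0c.png

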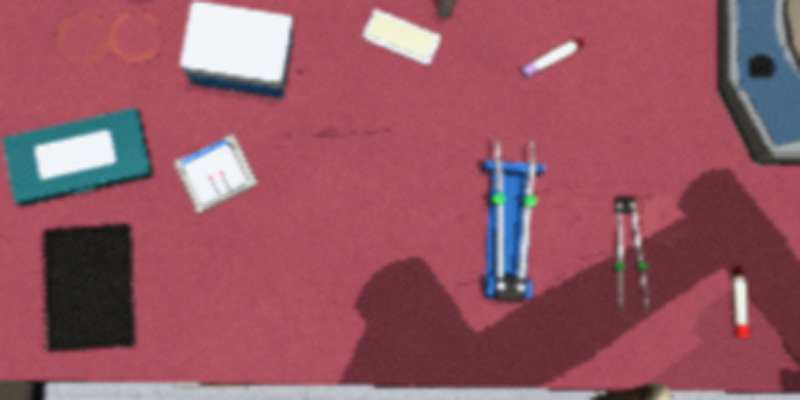

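View pics/s0c.png

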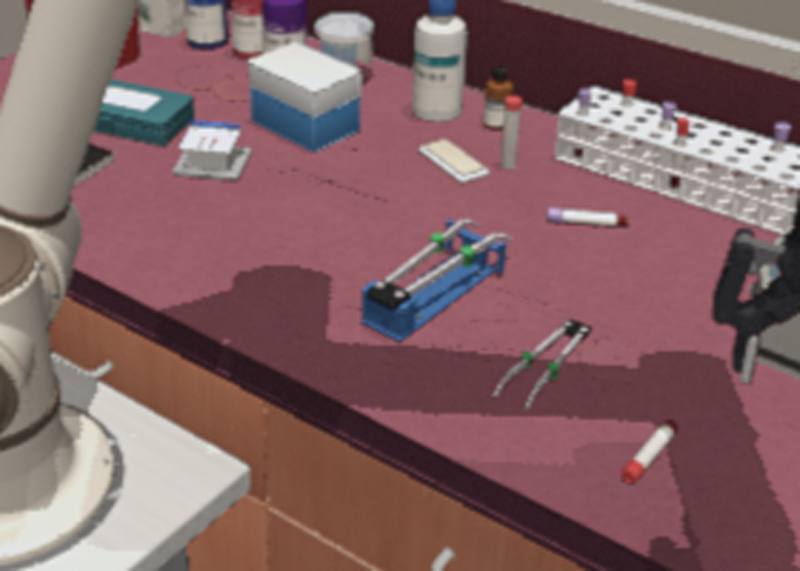

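```bash
cat > h.py <<'E'
import numpy as np, cv2
from bench import arm, eyes, find_in, silhouettes
def ray(cam,uv,P=None):
    P=P or eyes.camera_params(cam); K=np.array(P["camera_matrix"]); T=np.array(P["camera_from_world"])
    x=(uv[0]-K[0,2])/K[0,0]; y=(uv[1]-K[1,2])/K[1,1]
    if cam=="wrist":
        r=np.hypot(x,y)+1e-9; v=np.array([x/r*np.sin(r),y/r*np.sin(r),np.cos(r)])
    else: v=np.array([x,y,1.])
    return -T[:3,:3].T@T[:3,3], T[:3,:3].T@v
def onz(cam,uv,z,P=None):
    o,v=ray(cam,uv,P); return o+v*(z-o[2])/v[2]
def proj(cam,p,P=None):
    P=P or eyes.camera_params(cam); K=np.array(P["camera_matrix"]); T=np.array(P["camera_from_world"])
    c=T[:3,:3]@np.asarray(p,float)+T[:3,3]
    if cam=="wrist":
        r=np.hypot(c[0],c[1])+1e-9; a=np.arctan2(r,c[2]); x,y=c[0]/r*a,c[1]/r*a
    else: x,y=c[0]/c[2],c[1]/c[2]
    return np.array([K[0,0]*x+K[0,2],K[1,1]*y+K[1,2]])
def blobs(im,lo,hi,box=None,amin=3):
    """HSV blobs: (col,row,area); box c0,r0,c1,r1"""
    h=cv2.cvtColor(im,cv2.COLOR_RGB2HSV); m=cv2.inRange(h,np.array(lo),np.array(hi))
    if box: k=np.zeros_like(m); k[box[1]:box[3],box[0]:box[2]]=1; m*=k
    n,l,s,c=cv2.connectedComponentsWithStats(m)
    return sorted([(c[i][0],c[i][1],s[i][4]) for i in range(1,n) if s[i][4]>=amin],key=lambda b:-b[2])
def yaw():
    q=arm.read_state()["ee_rot"]; from scipy.spatial.transform import Rotation as R
    x=R.from_quat(q).as_matrix()[:,0]; return np.arctan2(x[1],x[0])
E
python3 - <<'E'
from h import *
im=cv2.imread("pics/top0.png")[:,:,::-1].copy()
for b in blobs(im,(45,100,80),(75,255,255),(350,180,440,240)): print("green",b,onz("top",b[:2],50).round(1))
for b in blobs(im,(100,120,80),(125,255,255),(255,170,300,210)): print("blue",b,onz("top",b[:2],45).round(1))
b=(275,189);print("gauge",onz("top",b,40).round(1))
print("rear block",onz("top",(200+513/2.857,130+288/2.857),45))
print("yaw",yaw())
E
```

```text
green (np.float64(373.61538461538464), np.float64(199.3846153846154), np.int32(13)) [ 488.4 -121.2   50. ]
green (np.float64(384.8333333333333), np.float64(200.08333333333334), np.int32(12)) [ 486.8 -159.4   50. ]
green (np.float64(416.0), np.float64(222.5), np.int32(6)) [ 412.4 -264.1   50. ]
green (np.float64(424.0), np.float64(222.5), np.int32(6)) [ 412.9 -291.1   50. ]
blue (np.float64(272.1818181818182), np.float64(182.0909090909091), np.int32(11)) [542.3 225.5  45. ]
gauge [519.4 215.5  40. ]
rear block [ 382.51728985 -141.57085384   45.        ]
yaw 1.9565699190862036
```

Emit:
{"name": "play_rows", "arguments": {"offset": [[0,40,0],[5,40,0],[10,40,0],[20,40,0],[25,40,0],[25,40,0],[25,40,0],[25,40,0],[25,40,0],[25,30,0],[25,20,0],[20,10,0]], "turn": [0,-0.05,-0.05,-0.05,-0.05,-0.05,-0.05,-0.05,-0.03,0,0,0], "grip": 1}}

```text
clock: 1.9
position: [468.7, -143.8, 232.8]
ee_rot: [0.712, 0.702, 0.002, 0.003]
contact_force: [-1.0, 0.8, 0.5]
gripper_width: 85.4
```

```bash
python3 - <<'E'
from h import *
s=arm.read_state(); print(s["clock"],s["position"],yaw(),s["joints"])
P=eyes.camera_params("wrist"); im,d=eyes.get_image("wrist"); cv2.imwrite("pics/w1.png",im[:,:,::-1])
print(P["camera_matrix"])
for p in ([488,-121,50],[487,-159,50]): print(proj("wrist",p,P))
for b in blobs(im,(45,90,60),(75,255,255)): print(b,onz("wrist",b[:2],50,P).round(1), d[int(b[1]),int(b[0])])
E
```

```text
1.9 [ 468.69936651 -143.81885222  232.83313793] 1.5555778829067586 [ 0.03541845  0.14892015 -0.31571486  0.00198444 -1.09852616 -1.62232389]
[[309.70691629   0.         320.92616565]
 [  0.         309.70691629 204.77103609]
 [  0.           0.           1.        ]]
[341.89824984 195.78199072]
[307.53490305 195.41149835]
(np.float64(338.65546218487395), np.float64(195.7731092436975), np.int32(119)) [ 487.9 -124.6   50. ] 339.33273
(np.float64(304.1025641025641), np.float64(194.83760683760684), np.int32(117)) [ 486.3 -162.8   50. ] 340.68488
(np.float64(210.6315789473684), np.float64(130.78947368421052), np.int32(57)) [ 410.7 -263.6   50. ] 348.63724
(np.float64(190.16), np.float64(133.48), np.int32(50)) [ 411.8 -288.8   50. ] 349.4777
(np.float64(623.5), np.float64(300.5), np.int32(6)) [727.3 506.2  50. ] 450.05994
```

View pics/w1.png

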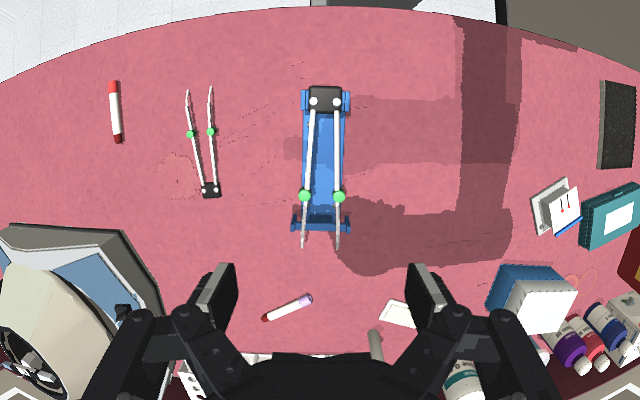

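Emit:
{"name": "play_rows", "arguments": {"offset": [[10,0,-20],[8,0,-30],[0,0,-30],[0,0,-10],[0,0,0],[0,0,0]], "turn": [0,0,0,0,0,0]}}

```text
clock: 2.55
position: [493.4, -142.5, 143.1]
ee_rot: [0.711, 0.704, 0.005, 0.007]
contact_force: [0.1, 0.1, 0.8]
gripper_width: 85.3
```

```bash
python3 - <<'E'
from h import *
s=arm.read_state(); print(s["clock"],s["position"],yaw())
P=eyes.camera_params("wrist"); im,d=eyes.get_image("wrist"); cv2.imwrite("pics/w2.png",im[:,:,::-1])
print("cam",-P["camera_from_world"][:3,:3].T@P["camera_from_world"][:3,3],P["camera_from_world"][:3,:3].round(3).tolist())
for b in blobs(im,(45,90,60),(75,255,255)): print(b,onz("wrist",b[:2],50,P).round(1), d[int(b[1]),int(b[0])])
E
```

```text
2.55 [ 493.44304209 -142.47901835  143.14772547] 1.5608183646196145
cam [ 407.81879503 -141.0487627   285.84606221] [[0.01, 1.0, -0.003], [0.941, -0.009, 0.338], [0.338, -0.006, -0.941]]
(np.float64(295.8262711864407), np.float64(196.8771186440678), np.int32(236)) [ 485.6 -162.7   50. ] 246.09055
(np.float64(343.0905172413793), np.float64(198.97413793103448), np.int32(232)) [ 487.7 -124.7   50. ] 248.01039
(np.float64(175.8409090909091), np.float64(113.20454545454545), np.int32(88)) [ 412.7 -259.1   50. ] 255.34335
(np.float64(151.91860465116278), np.float64(117.46511627906976), np.int32(86)) [ 413.8 -282.7   50. ] 255.56723
```

View pics/w2.png

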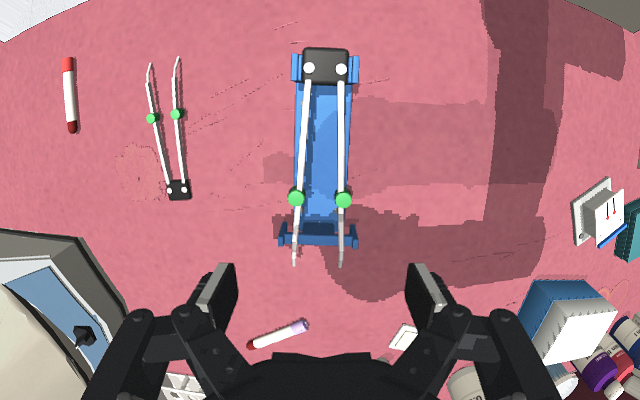

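Emit:
{"name": "play_rows", "arguments": {"offset": [[-5,-1,0],[0,0,-20],[0,0,-25],[0,0,-20],[0,0,-15],[0,0,0],[0,0,0]], "turn": [-0.035,0,0,0,0,0,0]}}

```text
clock: 3.3
position: [496.6, -144.6, 73.6]
ee_rot: [0.723, 0.691, 0.014, 0.017]
contact_force: [0.3, 0.1, 0.4]
gripper_width: 85.4
```

```bash
python3 - <<'E'
from h import *
s=arm.read_state(); print(s["clock"],s["position"],yaw())
P=eyes.camera_params("wrist"); im,d=eyes.get_image("wrist"); cv2.imwrite("pics/w3.png",im[:,:,::-1])
for b in blobs(im,(45,90,60),(75,255,255))[:3]: print(b,onz("wrist",b[:2],50,P).round(1), d[int(b[1]),int(b[0])])
print(P["camera_from_world"].round(4).tolist())
E
```

```text
3.3 [ 496.59049822 -144.6251355    73.5674432 ] 1.5254543111901961
(np.float64(353.4515418502203), np.float64(228.2797356828194), np.int32(454)) [ 486.8 -125.    50. ] 179.30188
(np.float64(289.03777777777776), np.float64(228.64222222222222), np.int32(450)) [ 485.4 -162.9   50. ] 179.79767
(np.float64(134.86363636363637), np.float64(120.2784090909091), np.int32(176)) [ 412.3 -251.6   50. ] 188.42728
[[0.0459, 0.9989, -0.0033, 121.8449], [0.9307, -0.0416, 0.3634, -462.6096], [0.3629, -0.0197, -0.9316, 48.7472], [0.0, 0.0, 0.0, 1.0]]
```

Emit:
{"name": "play_rows", "arguments": {"offset": [[-6,1,-5],[-2,0,-10],[-2,0,-10],[-1,0,-10],[-1,0,-8],[-1,0,-5],[0,0,0],[0,0,0]], "turn": [0,0,0,0,0,0,0,0]}}

```text
clock: 4.15
position: [483.5, -143.6, 23.7]
ee_rot: [0.723, 0.691, 0.015, 0.019]
contact_force: [-0.6, -0.1, 0.5]
gripper_width: 85.1
```

```bash
python3 - <<'E'
from h import *
s=arm.read_state(); print(s["clock"],s["position"],yaw(),s["contact_force"])
P=eyes.camera_params("wrist"); im,d=eyes.get_image("wrist"); cv2.imwrite("pics/w4.png",im[:,:,::-1])
for b in blobs(im,(45,90,60),(75,255,255))[:3]: print(b,onz("wrist",b[:2],50,P).round(1), d[int(b[1]),int(b[0])])
E
```

```text
4.15 [ 483.45481212 -143.57797204   23.67359207] 1.5256041574159214 [-0.5820549  -0.10392827  0.48709133]
(np.float64(280.2144886363636), np.float64(297.18607954545456), np.int32(704)) [ 483.8 -162.4   50. ] 137.2975
(np.float64(360.575), np.float64(300.25), np.int32(600)) [ 487.3 -124.9   50. ] 137.99585
(np.float64(95.18978102189782), np.float64(152.75547445255475), np.int32(274)) [ 408.5 -242.4   50. ] 145.95906
```

View pics/w4.png

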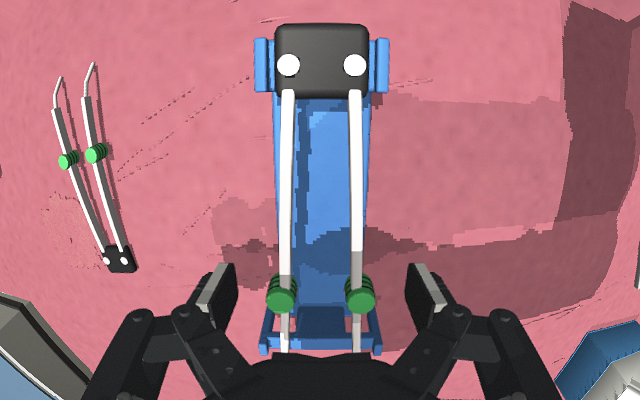

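Emit:
{"name": "play_rows", "arguments": {"offset": [[3,0,-3],[2,0,-2],[0,0,0],[0,0,0]], "turn": [0,0,0,0]}}

```text
clock: 4.6
position: [490.1, -143.5, 19.2]
ee_rot: [0.723, 0.691, 0.016, 0.02]
contact_force: [-0.2, 0.1, -0.6]
gripper_width: 85.1
```

Emit:
{"name": "play_rows", "arguments": {"offset": [[0,0,0],[0,0,0],[0,0,0],[0,0,0],[0,0,0],[0,0,0],[0,0,0],[0,0,0]], "turn": [0,0,0,0,0,0,0,0], "grip": -0.1}}

```text
clock: 5.4
position: [490.9, -143.8, 21.3]
ee_rot: [0.722, 0.691, 0.017, 0.021]
contact_force: [-0.7, 0.3, 2.4]
gripper_width: 38.6
```

Emit:
{"name": "play_rows", "arguments": {"offset": [[0,0,0],[0,0,0],[0,0,0],[0,0,0]], "turn": [0,0,0,0], "grip": -0.19}}

```text
clock: 5.8
position: [491.1, -143.9, 21.7]
ee_rot: [0.722, 0.691, 0.017, 0.021]
contact_force: [0.9, 0.1, 2.8]
gripper_width: 34.7
```

```bash
python3 - <<'E'
from h import *
s=arm.read_state(); print(s["clock"],s["position"],yaw(),s["contact_force"],s["gripper_width"])
P=eyes.camera_params("wrist"); im,d=eyes.get_image("wrist"); cv2.imwrite("pics/w5.png",im[:,:,::-1])
for b in blobs(im,(45,90,60),(75,255,255))[:3]: print(b,onz("wrist",b[:2],50,P).round(1), d[int(b[1]),int(b[0])])
E
```

```text
5.8 [ 491.10108325 -143.90470087   21.67771942] 1.526707765018103 [0.88476638 0.10479214 2.84971707] 34.679735574687975
(np.float64(345.3209549071618), np.float64(289.07559681697614), np.int32(754)) [ 486.1 -132.5   50. ] 132.6695
(np.float64(296.7732793522267), np.float64(289.39001349527666), np.int32(741)) [ 485.3 -154.3   50. ] 133.73825
(np.float64(91.0431654676259), np.float64(140.8705035971223), np.int32(278)) [ 410.2 -241.9   50. ] 140.74756
```

View pics/w5.png

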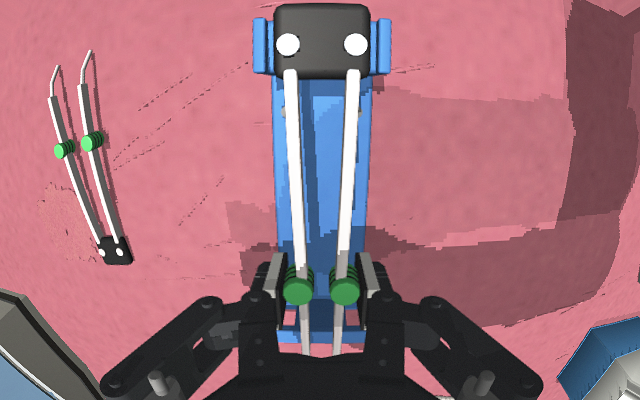

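Emit:
{"name": "play_rows", "arguments": {"offset": [[0,0,5],[0,0,10],[0,0,15],[0,0,20],[0,0,20],[0,0,15],[0,0,10],[0,0,0],[0,0,0]], "turn": [0,0,0,0,0,0,0,0,0]}}

```text
clock: 6.75
position: [488.9, -143.5, 122.2]
ee_rot: [0.723, 0.691, 0.017, 0.02]
contact_force: [-0.8, -0.3, -1.1]
gripper_width: 34.7
```

```bash
python3 - <<'E'
from h import *
s=arm.read_state(); print(s["clock"],s["position"],yaw(),s["contact_force"],s["gripper_width"])
P=eyes.camera_params("wrist"); im,d=eyes.get_image("wrist"); cv2.imwrite("pics/w6.png",im[:,:,::-1])
im2,d2=eyes.get_image("scene"); cv2.imwrite("pics/s6.png",im2[:,:,::-1])
a=cv2.resize(im2[180:280,320:480],(640,400),interpolation=cv2.INTER_CUBIC)
out=np.vstack([im[:, :],a])[:,:,::-1]; cv2.imwrite("pics/c6.png",cv2.resize(out,(480,600)))
for b in blobs(im,(45,90,60),(75,255,255))[:3]: print(b,d[int(b[1]),int(b[0])])
E
```

```text
6.75 [ 488.88181361 -143.51213215  122.1875781 ] 1.5259523976905345 [-0.82517803 -0.32133363 -1.07944022] 34.74745833560422
(np.float64(296.94109589041096), np.float64(289.3808219178082), np.int32(730)) 133.76834
(np.float64(344.8967468175389), np.float64(290.07213578500705), np.int32(707)) 133.84697
(np.float64(163.72881355932202), np.float64(121.42372881355932), np.int32(118)) 233.69635
```

View pics/c6.png

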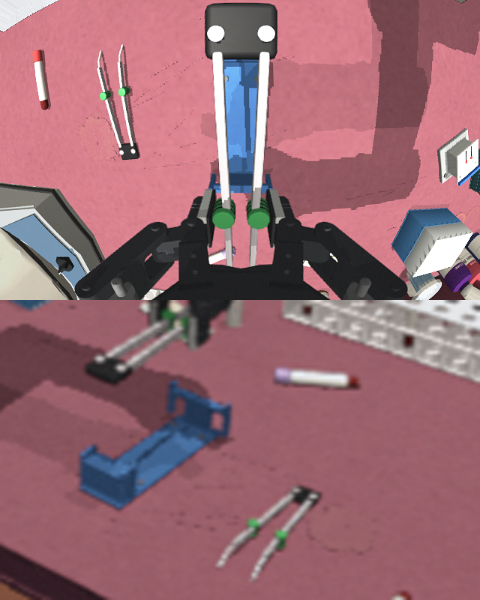

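Emit:
{"name": "play_rows", "arguments": {"offset": [[0,10,5],[-5,20,5],[-5,25,5],[-5,25,0],[-5,25,0],[-5,25,0],[-5,25,0],[-5,20,0],[-5,15,0],[0,5,0],[0,0,0],[0,0,0]], "turn": [0.02,0.05,0.05,0.05,0.05,0.05,0.05,0.05,0.04,0.01,0,0]}}

```text
clock: 8.05
position: [443.0, 62.5, 133.0]
ee_rot: [0.552, 0.834, 0.015, 0.012]
contact_force: [-0.8, -0.3, -1.5]
gripper_width: 34.6
```

```bash
python3 - <<'E'
from h import *
s=arm.read_state(); print(s["clock"],s["position"],yaw(),s["ee_rot"],s["gripper_width"])
P=eyes.camera_params("wrist"); im,d=eyes.get_image("wrist"); cv2.imwrite("pics/w7.png",im[:,:,::-1])
c=proj("wrist",[519,215,40],P); print(c)
import pickle; pickle.dump((P,im,d),open("w7.pkl","wb"))
c0=int(np.clip(c[0]-70,0,500)); r0=int(np.clip(c[1]-70,0,260))
print(c0,r0)
for b in blobs(im,(0,150,120),(8,255,255),(c0,r0,c0+140,r0+140)): print("red",b,onz("wrist",b[:2],40,P).round(1))
for b in blobs(im,(100,120,80),(125,255,255),(c0,r0,c0+140,r0+140),20): print("blue",b,onz("wrist",b[:2],46,P).round(1))
cv2.imwrite("pics/w7c.png",cv2.resize(im[r0:r0+140,c0:c0+140,::-1],(560,560),interpolation=cv2.INTER_CUBIC))
E
```

```text
8.05 [443.02591112  62.53486492 133.01462827] 1.9720205061111429 [0.55188806 0.83369737 0.01483181 0.01217735] 34.60732060643691
[426.9127901  319.47843315]
356 249
```

View pics/w7c.png

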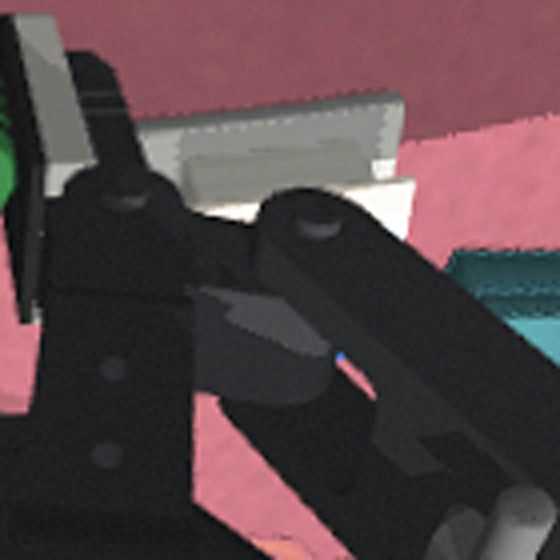

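Emit:
{"name": "play_rows", "arguments": {"offset": [[10,0,5],[20,0,5],[20,0,5],[20,0,0],[15,0,0],[5,0,0],[0,0,0],[0,0,0]], "turn": [0,0,0,0,0,0,0,0]}}

```text
clock: 8.9
position: [540.9, 57.1, 149.9]
ee_rot: [0.556, 0.831, 0.015, 0.013]
contact_force: [-0.6, -0.1, -0.7]
gripper_width: 34.6
```

```bash
cat > look.py <<'E'
from h import *
import sys,pickle
n=sys.argv[1]
s=arm.read_state(); print(s["clock"],s["position"],yaw(),s["ee_rot"],s["gripper_width"])
P=eyes.camera_params("wrist"); im,d=eyes.get_image("wrist"); cv2.imwrite(f"pics/{n}.png",im[:,:,::-1])
pickle.dump((P,im,d,s),open(n+".pkl","wb"))
c=proj("wrist",[519,215,40],P); print(c)
c0=int(np.clip(c[0]-60,0,520)); r0=int(np.clip(c[1]-60,0,280)); B=(c0,r0,c0+120,r0+120); print(B)
for lo,hi in (((0,150,100),(8,255,255)),((172,150,100),(180,255,255))):
    for b in blobs(im,lo,hi,B): print("red",b,onz("wrist",b[:2],40,P).round(1))
for b in blobs(im,(100,120,80),(125,255,255),B,20): print("blue",b,onz("wrist",b[:2],46,P).round(1))
for b in blobs(im,(45,90,60),(75,255,255))[:2]: print("green",b,d[int(b[1]),int(b[0])])
cv2.imwrite(f"pics/{n}c.png",cv2.resize(im[r0:r0+120,c0:c0+120,::-1],(480,480),interpolation=cv2.INTER_CUBIC))
E
python3 look.py w8
```

```text
8.9 [540.88276422  57.13678489 149.86473918] 1.9631486806776162 [0.55556479 0.83124023 0.01478737 0.01299154] 34.59042859444073
[476.97435147 235.56437691]
(416, 175, 536, 295)
red (np.float64(474.1578947368421), np.float64(230.1578947368421), np.int32(19)) [515.2 208.4  40. ]
red (np.float64(486.5625), np.float64(228.75), np.int32(16)) [508.6 221.2  40. ]
blue (np.float64(476.73539518900344), np.float64(258.0927835051546), np.int32(291)) [538.9 225.7  46. ]
green (np.float64(344.5877976190476), np.float64(290.9032738095238), np.int32(672)) 133.93529
green (np.float64(297.54572713643176), np.float64(290.83058470764615), np.int32(667)) 132.9775
```

View pics/w8c.png

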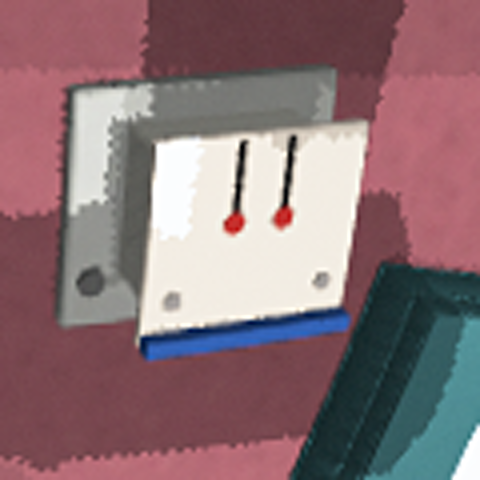

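```bash
python3 - <<'E'
from h import *
import pickle
P,im,d,s=pickle.load(open("w8.pkl","rb"))
f=lambda c,r,z=40: onz("wrist",(416+c/4-.375,175+r/4-.375),z,P)
pts=dict(fr=(152,143),fl=(368,122),lr0=(245,140),lr1=(235,222),ll0=(293,137),ll1=(284,215),rr=(141,338),rl=(348,310))
W={k:f(*v) for k,v in pts.items()}
for k,v in W.items(): print(k,v.round(1))
a=lambda p,q: np.arctan2(*(W[q]-W[p])[[1,0]])
print("lines",a("lr0","lr1"),a("ll0","ll1"),"sides",a("fr","rr"),a("fl","rl"),"front",a("fr","fl")-np.pi/2,"back",a("rr","rl")-np.pi/2)
# pins on plate & depth-based
for uv in ((474,231),(486,229),(470,220)):
    o,v=ray("wrist",uv,P); Rz=P["camera_from_world"][2,:3]; dd=float(d[uv[1],uv[0]]); print(uv,(o+v*dd/(Rz@v)).round(1))
# forceps: green tops at ~9 mm above mid, via depth
for b in blobs(im,(45,90,60),(75,255,255))[:2]:
    uv=b[:2];zt=s["position"][2]-21.7+50; print("green top",onz("wrist",uv,zt,P)-s["position"])
g=cv2.imread("pics/w8.png")
# rear block hinge pins
h=cv2.cvtColor(im,cv2.COLOR_RGB2GRAY)
m=((h>200)*255).astype(np.uint8); n,l,st,c=cv2.connectedComponentsWithStats(m)
print([(c[i].round(1).tolist(),int(st[i][4])) for i in range(1,n) if st[i][4]>60 and c[i][1]<150 and 250<c[i][0]<400])
E
```

```text
fr [506.  175.7  40. ]
fl [477.8 230.   40. ]
lr0 [495.7 198.7  40. ]
lr1 [515.1 208.6  40. ]
ll0 [489.8 211.1  40. ]
ll1 [508.2 221.   40. ]
rr [552.1 202.3  40. ]
rl [523.9 257.9  40. ]
lines 0.4716627681031964 0.49341595247522024 sides 0.5235000792796908 0.5439207872115843 front 0.47900060137656686 back 0.4686221382651299
(474, 231) [515.6 207.3  42. ]
(486, 229) [508.5 218.6  42.7]
(470, 220) [507.6 197.1  40.8]
green top [-7.84547831  8.66047124 28.3       ]
green top [  0.26983288 -10.87549353  28.3       ]
[([287.1, 44.2], 372), ([354.6, 44.2], 374)]
```

Emit:
{"name": "play_rows", "arguments": {"offset": [[-15,5,0],[-20,10,0],[-20,15,0],[-15,20,-5],[-10,20,-5],[-5,20,-10],[0,15,-10],[0,10,-5],[0,5,-5],[0,0,0],[0,0,0]], "turn": [0,0.01,0.015,0.015,0.015,0.015,0.01,0,0,0,0]}}

```text
clock: 10.05
position: [448.2, 179.2, 109.6]
ee_rot: [0.521, 0.854, 0.016, 0.013]
contact_force: [-0.4, -0.1, -1.5]
gripper_width: 34.6
```

```bash
python3 - <<'E'
from h import *
s=arm.read_state(); print(s["clock"],s["position"],yaw(),s["ee_rot"],s["contact_force"],s["gripper_width"],s["joints"])
im=cv2.imread("pics/top0.png")[:,:,::-1].copy()
for lo,hi in (((0,60,100),(6,255,255)),): pass
a=cv2.imread("pics/top0.png")[172:208,258:294]; b=cv2.imread("pics/scene0.png")[165:200,280:315]
t,_=eyes.get_image("top"); sc,_=eyes.get_image("scene")
cv2.imwrite("pics/t9.png",t[:,:,::-1]);cv2.imwrite("pics/s9.png",sc[:,:,::-1])
r=lambda x:cv2.resize(x,(400,300),interpolation=cv2.INTER_CUBIC)
o=np.vstack([np.hstack([r(a[:27]),r(b[:27,:36])]),np.hstack([r(t[160:235,240:340,::-1]),r(sc[145:220,245:345,::-1])])]); cv2.imwrite("pics/c9.png",o)
E
```

```text
10.05 [448.23903422 179.16193357 109.61371911] 2.046293234942907 [0.52053342 0.85360617 0.01560616 0.01256655] [-0.40609508 -0.14850664 -1.53892803] 34.63169626743622 [ 0.72734953  0.2607881  -0.53658392  0.0222447  -0.73635827 -1.83875042]
```

View pics/c9.png

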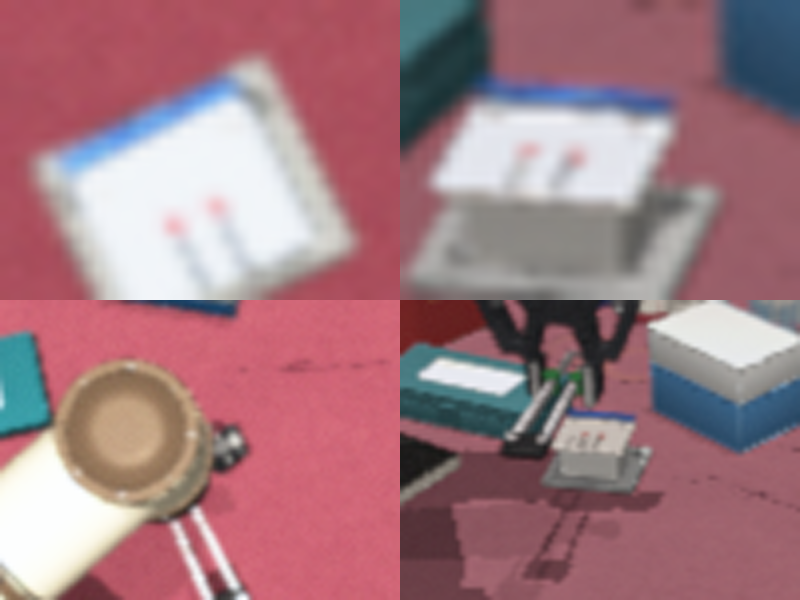

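```bash
python3 - <<'E'
from h import *
t=lambda c,r,z=40: onz("top",(258+c/11.11-.45,172+r/11.11-.45),z).round(1)
s=lambda c,r,z=40: onz("scene",(280+c/11.43-.45,165+r/11.11-.45),z).round(1)
L,R=t(175,226),t(218,206); a,b=t(70,160,46),t(232,85,46); print("top",L,R,(L+R)/2,"ridge",(a+b)/2,np.arctan2(*(a-b)[[1,0]])-np.pi/2, np.arctan2(*(L-R)[[1,0]])-np.pi/2)
L,R=s(130,152),s(173,157); print("scene",L,R,(L+R)/2,np.arctan2(*(L-R)[[1,0]])-np.pi/2)
a,b=s(80,88,46),s(275,103,46); print((a+b)/2,np.arctan2(*(a-b)[[1,0]])-np.pi/2)
# grips: top0 vs scene0 positions of forceps for camera bias
for cam in ("top","scene"):
    im=cv2.imread(f"pics/{cam}0.png")[:,:,::-1].copy()
    for q in blobs(im,(45,100,80),(75,255,255),(340,180,440,260)): print(cam,q[2],onz(cam,q[:2],48).round(1))
E
```

```text
top [509.2 221.   40. ] [515.7 208.   40. ] [512.45 214.5   40.  ] ridge [540.35 228.8   46.  ] 0.46528560917386397 0.4636476090008097
scene [515.9 224.6  40. ] [521.3 212.2  40. ] [518.6 218.4  40. ] 0.4107169631146703
[543.8 230.3  46. ] 0.4857028556943206
top 13 [ 488.7 -121.5   48. ]
top 12 [ 487.1 -159.8   48. ]
top 6 [ 412.6 -264.6   48. ]
top 6 [ 413.1 -291.7   48. ]
scene 13 [ 490.  -162.1   48. ]
scene 8 [ 493.  -123.5   48. ]
scene 6 [ 378.3 -323.    48. ]
scene 5 [ 377.8 -297.    48. ]
```

Emit:
{"name": "play_rows", "arguments": {"offset": [[0,2,-5],[-1,0,-10],[-1,0,-10],[-1,0,-10],[-1,0,-8],[0,0,-6],[0,0,-3],[0,0,0],[0,0,0]], "turn": [0,0,0,0,0,0,0,0,0]}}

```text
clock: 11.05
position: [443.8, 179.3, 52.8]
ee_rot: [0.522, 0.853, 0.015, 0.012]
contact_force: [0.2, 0.4, -0.8]
gripper_width: 35.0
```

```bash
python3 - <<'E'
from h import *
s=arm.read_state(); print(s["clock"],s["position"],yaw(),s["ee_rot"],s["contact_force"],s["gripper_width"])
sc,_=eyes.get_image("scene"); cv2.imwrite("pics/s10.png",sc[:,:,::-1])
cv2.imwrite("pics/c10.png",cv2.resize(sc[150:195,270:330,::-1],(800,600),interpolation=cv2.INTER_CUBIC))
E
```

```text
11.05 [443.793154   179.26758599  52.76637793] 2.043182510569534 [0.52186492 0.85280517 0.01503822 0.01241787] [ 0.18570312  0.39973657 -0.78845846] 35.03238464900624
```

View pics/c10.png

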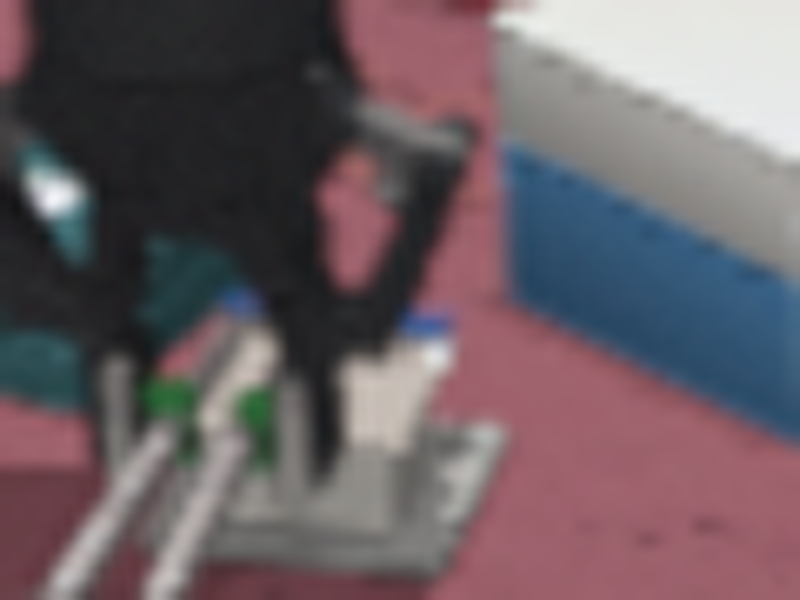

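Emit:
{"name": "play_rows", "arguments": {"offset": [[2,1,-2],[1,1,-3],[1,1,-2],[0,0,0],[0,0,0]], "turn": [0,0,0,0,0], "grip": -0.195}}

```text
clock: 11.6
position: [449.0, 183.3, 46.3]
ee_rot: [0.522, 0.853, 0.017, 0.013]
contact_force: [0.2, 0.9, -1.3]
gripper_width: 34.7
```

Emit:
{"name": "play_rows", "arguments": {"offset": [[-0.7,-1,-0.5],[0,0,0],[0,0,0],[0,0,0]], "turn": [0,0,0,0]}}

```text
clock: 12.0
position: [448.2, 182.1, 45.9]
ee_rot: [0.522, 0.853, 0.017, 0.013]
contact_force: [-0.2, -0.7, -1.2]
gripper_width: 34.5
```

```bash
python3 look.py w11; python3 - <<'E'
from h import *
import pickle
P,im,d,s=pickle.load(open("w11.pkl","rb"))
g=[onz("wrist",b[:2],s["position"][2]+28.3,P) for b in blobs(im,(45,90,60),(75,255,255))[:2]]
m=(g[0]+g[1])/2; y=(g[0]-g[1])[:2]; y*=np.sign(y[1]); print("grip mid",m,"yaw",np.arctan2(-y[0],y[1]),"spacing",np.hypot(*y)); a=.468
print("tips mid est",m[:2]+75*np.array([np.cos(a),np.sin(a)]))
for p in ([512.2,214.5,40],): print("dots px",proj("wrist",p,P))
cv2.imwrite("pics/w11v.png",im[170:400,160:480,::-1].repeat(2,0).repeat(2,1))
E
```

```text
12.0 [448.21429355 182.08821908  45.87291638] 2.043171671653205 [0.52185638 0.85277445 0.01656977 0.01292651] 34.51450263610971
[316.40621021 353.79614081]
(256, 280, 376, 400)
red (np.float64(328.73333333333335), np.float64(348.8), np.int32(30)) [510.4 220.1  40. ]
red (np.float64(311.375), np.float64(349.0), np.int32(8)) [516.  209.7  40. ]
green (np.float64(344.6379746835443), np.float64(288.38354430379746), np.int32(790)) 132.27457
green (np.float64(296.88947368421054), np.float64(288.87105263157895), np.int32(760)) 132.6068
grip mid [443.40119102 180.00870014  74.17291638] yaw 0.4885463434684043 spacing 21.37409646324059
tips mid est [510.33661179 213.84136845]
dots px [320.22900114 347.9168552 ]
```

View pics/w11v.png

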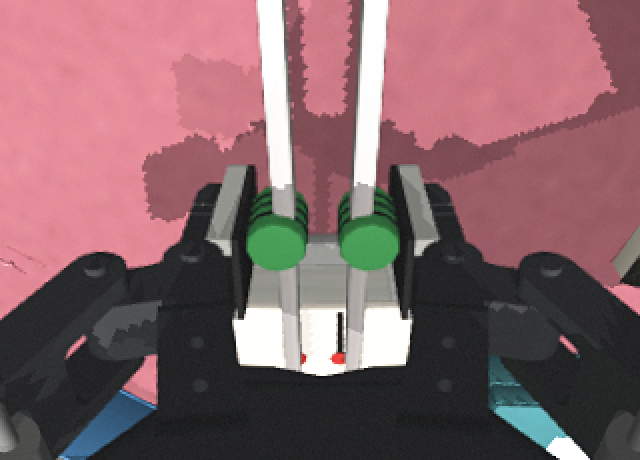

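Emit:
{"name": "play_rows", "arguments": {"offset": [[1.2,-0.2,0],[0,0,0],[0,0,0],[0,0,0],[0,0,0],[0,0,0]], "turn": [0,0,0,0,0,0], "grip": -0.202}}

```text
clock: 12.65
position: [449.6, 182.0, 46.0]
ee_rot: [0.522, 0.853, 0.017, 0.013]
contact_force: [0.0, 0.0, -1.9]
gripper_width: 34.0
```

```bash
python3 look.py w12; python3 - <<'E'
from h import *
import pickle
P,im,d,s=pickle.load(open("w12.pkl","rb"))
g=[onz("wrist",b[:2],s["position"][2]+28.3,P) for b in blobs(im,(45,90,60),(75,255,255))[:2]]
m=(g[0]+g[1])/2; y=(g[0]-g[1])[:2]; print("spacing",np.hypot(*y)); a=.468
print("tips mid est",m[:2]+75*np.array([np.cos(a),np.sin(a)]),s["contact_force"],np.abs(s["joint_vel"]).max())
x=im[300:400,270:380,::-1]; cv2.imwrite("pics/w12v.png",cv2.resize(x,(660,600),interpolation=cv2.INTER_CUBIC))
E
```

```text
12.65 [449.64245524 181.97364689  45.97421656] 2.0431685479833304 [0.52185634 0.8527708  0.01671723 0.01297912] 33.95004448427281
[317.51902042 352.57052523]
(257, 280, 377, 400)
red (np.float64(329.4347826086956), np.float64(347.60869565217394), np.int32(23)) [510.6 219.8  40. ]
red (np.float64(311.7692307692308), np.float64(347.61538461538464), np.int32(13)) [516.1 209.2  40. ]
green (np.float64(297.9711779448622), np.float64(287.9887218045113), np.int32(798)) 133.52856
green (np.float64(343.80945558739256), np.float64(290.4598853868195), np.int32(698)) 133.55005
spacing 20.580603427995175
tips mid est [512.00022109 213.91948385] [ 0.03553663  0.04367891 -1.8711691 ] 0.0016968830749170966
```

View pics/w12v.png

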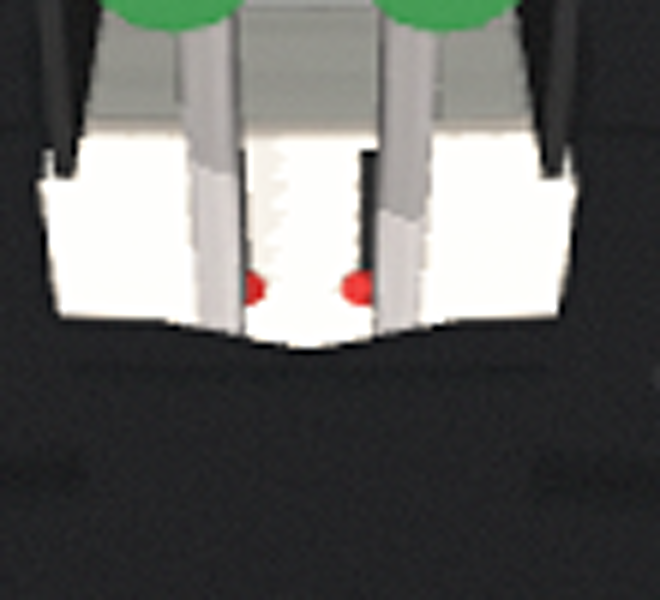

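```bash
python3 -c "
from bench import arm
print(arm.job_done()); s=arm.read_state(); print(s['clock'],s['position'],s['gripper_width'])"
```

```text
the job is handed in; nothing more can be done
None
the job is handed in; nothing more can be done
```

I lifted the forceps out of the cradle by the green grips, turned them in along the gauge lines, squeezed them over the dots, and handed the job in at about 12.7 s while still holding them. The hand-in gives no verdict.

What the last checks showed:
- **Gap:** the jaw opening read 33.95 mm, which puts the tips about 13 mm apart. The grip spacing in the wrist picture, 20.6 mm, puts them at about 14 mm. Both are within 14 ± 3 mm.
- **Position:** the midpoint of the tips works out within about 1 mm of the midpoint between the dots. The top and wrist cameras agreed on the dots to about 0.5 mm. The scene camera was 4–6 mm off, so I did not use it.
- **Angle:** the forceps point within about 0.02 rad of the gauge lines.
- **Height:** the tips should be about 6–7 mm above the plate. I worked this out from the arm's height, assuming the forceps did not slip in the fingers; the wrist views from grasp to finish showed no slip.
- **Force and motion:** the outside force was −1.9 N vertically, with no sideways push, and the arm was still.

**Not seen directly:** the gripper hid the tips from every camera. In the wrist picture the legs ran nearly symmetrically toward both dots, about 0.6 mm off centre.

I did not re-measure the slide box, tape roll, notebook or sample tube at the end. The arm's path kept clear of all of them, and I saw no sign of contact. I viewed 12 pictures, two over the budget of 10.

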